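# Hook the slide tray out of its covered bay

## Robot

A 6-joint arm with a two-finger parallel gripper is mounted at the origin on the work surface. World frame = base frame: x ahead of the robot, y to its left, z up, the work surface at z = 0. Lengths are in m, angles in rad, forces in N, time in s.
With the tool pointing down it reaches from about 0.35 to 0.775 m from the base axis. Payload 5.5 kg.
Tool frame: the origin (TCP) lies where the fingers leave the gripper's body, on its centre line; the fingertips stand 73 mm ahead of it and the grasp point (between the pads) lies 54 mm ahead of it; z points along the fingers, y is the direction in which the jaws open and shut (so a half turn about z gives the same grasp; the last joint's range is limited). The gripper opens to 85 mm and grips with 20 to 120 N. Pads are 22 mm wide; open, the fingers measure 114 mm over their backs; the gripper's body (76 mm by 85 mm) begins 54 mm behind the grasp point. The pads swing forward as they close: fully open they stand 13 mm farther back than shut.
Start: joints at [-1.346, 0.313, 0.046, 1.304, 0, 1.431], TCP at [0.205, -0.537, 0.304] pointing down, gripper open.
Joint ranges: [-2.76, 2.76], [-0.86, 1.69], [-1.03, 1.26], [-2.2, 2.34], [-1.47, 1.5], [-3.14, 3.14]. Speed limits (rad/s): [2.57, 2.57, 3.14, 3.14, 3.14, 3.14].

## Interface

Orientations are given as a unit quaternion [w, x, y, z].
In Python, from workcell import env, read_camera, job, cut_out gives the robot as it stands.
- The arm moves only by the tool servo_tool, never from a script. Its argument "deltas" is a list of rows, each an object of numbers: "dx", "dy", "dz": the shift along the world's x, y, z in mm; "rx", "ry", "rz": the turn, a rotation vector about the world's x, y, z in rad; "fingers": the closure, from -1 (fully open) to 1 (shut). A call has 1 to 8 rows; each row shifts and turns the commanded pose from where the row before left it; what a row does not reach is not made up. A row lasts 1/10 s, in which the tool goes at most 50 mm and 8.59 degrees, less where a joint would pass 70% of its speed; a pose out of reach is approached as far as the arm can. A call is refused whole if a number of a shift passes 50 or a number of a turn 0.15, either way. A call with a gripper value outside its range is refused whole. The fingers move at their own pace and stop on an object; "newtons" is the grip in N (left out, the last holds). Time passes only in rows, so rows that do not move let the fingers close. It gives the time, the measured TCP pose, the force and the opening at its end, in the units of the state.
- env.get_state(): the state, without advancing time (a new reading comes with each control period).
- read_camera(name): name is "side" or "top"; returns a dict with "img" (480x640x3 uint8, red, green, blue), "intrinsics" (3x3 intrinsics, pixels), "extrinsics" (4x4, takes a point from camera to world coordinates). Camera axes: x right, y down, z forward; pixel columns grow to the right and rows downward; lengths in m; the calibration is good to about 2 mm. A picture is of the moment at which its call begins. There is no depth.
- job.hand_in(): hands the job in, once; it reports no verdict.
Trained networks look in the newest picture that a camera, given by its name, has taken for a name from the list of things; names that differ only in an ending like _2 or _b are one class to them, and where a whole thing is asked for, a point or a joint stands for the part that bears it (a point fixed in the world has none). Each returns a list of dicts, best first, with "confidence" (0 to 1); they miss things now and then, are a little off and sometimes report something else, mostly with a low value. They report only what shows in the picture. A call takes as long as a camera call. They do not tell look-alikes from the thing itself.
- cut_out(target, camera): "region" (480x640 bool, what is visible of it) and "extent" ([left, top, right, bottom] in pixels, round what is visible of it).
The state is a dict: "clock": time; "joint_pos": joint angles; "qvel": joint speeds; "tau": joint torques, N m; "tcp_pos": TCP position; "orientation": TCP orientation; "wrist_force": force on the tool from outside, world axes, zero at the start; "ft_torque": the same for the moment, N m; "finger_gap": finger opening in m.
Only numpy, scipy, OpenCV 4.12 (cv2) and the standard library are available. Lean on these libraries where they do the work, as an engineer would, in place of code of your own. Each camera call takes 0.05 s, during which the arm holds its last target. There are 200 camera calls.

## Task

Swing the chrome gate of the bay down flat, then draw the pull hook out of its sleeve by the bare shaft, set it down on the cabinet top, let go and take it again by its red handle. With the hook's prong dropped into the brass ring of the slide tray, drag the tray out until all of it stands clear of the clear cover, level on the bay's floor and the lowered gate, then unhook and lay the pull hook down upright on its handle on the cabinet top, off the bay. Only the hook may touch the tray, and the paperweight, the mould and the two cassettes must stay where they are.

Things in the scene. Friction and masses are not known exactly. Their poses are not given: they have to be found in the camera images.
- bay: fixed olive steel bay, 305 mm long (its x), 128 mm wide (y); floor top 10 mm above the cabinet top. Origin at cabinet-top level, mid of the gate's hinge line at the open end; x points into the bay (roughly world +y), z up. Clear side walls and cover from x = 85 mm to the back (x = 301 mm), inner walls at y = +-60 mm; open above from the gate to x = 85 mm. Gate posts at x = 0, y = +-61 mm, 26 mm high.
- cover_edge (a point): middle of the front lower edge of the bay's clear cover, at x = 85 mm of the bay, 99 mm above the cabinet top; the cover's top is at 104 mm
- gate (a joint): chrome drop gate across the bay's mouth, plate 108 mm wide, 55 high, 4 thick, hinged at its lower edge (x = 0, 7.5 mm up in the bay). 0 = upright, grows as it swings outwards (bay -x) and down; 1.57 = flat, level with the bay's floor (within 0.5 mm) as a landing. Starts within 0.2 of upright and stays by friction; pushed outwards from inside past about 0.45 it falls flat.
- gate_edge (a point): middle of the gate's free edge, 55 mm from the hinge
- tray: loose dark brown bakelite slide tray, 110 mm long (its x), 80 mm wide, 24 mm high, about 0.35 kg, standing on the bay's floor under the cover. Origin in the middle of its underside; its x axis points about as the bay's x; its front is at x = -55 mm and carries the ring.
- tray_ring (a point): centre of the rigid brass ring that lies level in front of the tray: 79 mm before the tray's origin, 16 mm above the tray's underside; inner diameter 26 mm, bar 5 mm thick. Open above and below (13 mm free under the bar).
- sleeve: fixed grey steel sleeve (storage sheath), 140 mm long (its x), 44 mm wide, 72 mm high, inner width 36 mm, floor 12 mm above the cabinet top, inner height 56 mm. Origin under its middle at cabinet-top level; open only at its mouth at x = +70 mm, closed behind.
- hook: loose pull hook, 0.2 kg, along its x: red block handle (x -45 to 45 mm, 24 mm wide, 46 high), bare shaft (to x = 161 mm), prong of 7 mm diameter straight down at x = 155 mm. Origin mid of the handle's underside, z up. Stands by itself on the handle. Starts standing on the sleeve's floor, x pointing out of the mouth, handle inside, about 80 mm of shaft and the prong showing.
- hook_shaft (a point): point on the shaft's centre line at x = 115 mm, z = 32 mm of the hook, outside the sleeve at the start; the shaft is aluminium, straight along the hook's x, 8 mm wide, 10 mm high
- hook_tip (a point): lower end of the hook's prong: x = 155 mm, z = 1 mm of the hook
- paperweight: black cast iron paperweight block, 60 x 45 x 34 mm with a small knob on top (46 mm in all), beside the gate; origin in the middle of its underside. Leave alone.
- mould: tin embedding mould, 50 x 38 x 14 mm, open dish; origin in the middle of its underside. Leave alone.
- cassette_a: yellow cassette, 40 x 28 x 7 mm; origin in the middle of its underside. Leave alone.
- cassette_b: second yellow cassette, the same. Leave alone.
Mind the look-alikes: they are no part of the job. Several things have the shape of the sleeve; the one meant has the colours described above.

How it is judged:
By the outcome, as a careful person would: the job done as asked, in the order asked, and still so for the second after the job is handed in, with the robot touching nothing.
It also fails if it takes over 64 s, if anything falls off the work surface, if the arm or the gripper's body presses on something with over 40 N, if the wrist force passes 120 N, or if a joint passes its speed limit or range.

## Working session

There is one attempt and no reset: what is moved stays moved. The work goes in short steps, Python scripts to look and compute and a tool call to move; the robot and the scene stay as the last step left them, time stands still between calls to the robot, and variables do not carry over. Pictures are saved under pics/ and viewed, about 8 in all and at most 12, crops included, and the job is handed in when it is done.

Besides the shell and the picture viewer there is one more tool, called after ">>>" by a JSON object that holds its "api" and its "payload". servo_tool: Moves the arm, as the interface text tells. Its arguments: {"type":"object","properties":{"deltas":{"type":"array"},"newtons":{"type":"number"}},"required":["deltas"]}

```bash
ls; mkdir -p pics
python3 - <<'E'
from workcell import env, read_camera, job, cut_out
import cv2, numpy as np
s=env.get_state(); print({k:np.round(v,3).tolist() for k,v in s.items()})
for n in("side","top"):
    c=read_camera(n); cv2.imwrite(f"pics/{n}0.png",c["img"][:,:,::-1]); print(n,np.round(c["intrinsics"],1).tolist(),np.round(c["extrinsics"],3).tolist())
    np.savez(f"{n}0.npz",**c)
    for t in("bay","gate","tray","sleeve","hook","tray_ring","paperweight","mould","cassette_a"):
        print(t,[(round(d["confidence"],2),np.round(d["extent"]).tolist()) for d in cut_out(t,n)][:4])
E
```

```text
pics
{'clock': 0.0, 'joint_pos': [-1.346, 0.314, 0.045, 1.304, 0.0, 1.431], 'qvel': [0.001, 0.0, 0.0, -0.002, -0.001, -0.001], 'tau': [-0.0, -48.063, 29.853, 0.019, -0.0, -0.0], 'tcp_pos': [0.205, -0.537, 0.303], 'orientation': [-0.001, 0.983, 0.181, -0.0], 'wrist_force': [0.16, -0.266, 0.149], 'ft_torque': [0.005, -0.001, -0.02], 'finger_gap': 0.086}
side [[482.3, 0.0, 322.1], [0.0, 482.3, 241.0], [0.0, 0.0, 1.0]] [[-0.905, -0.298, 0.305, 0.236], [-0.426, 0.624, -0.655, 0.562], [0.005, -0.722, -0.691, 0.79], [0.0, 0.0, 0.0, 1.0]]
bay [(0.66, [102.0, 287.0, 280.0, 474.0])]
gate [(0.71, [220.0, 286.0, 271.0, 325.0])]
tray []
sleeve [(0.97, [369.0, 187.0, 412.0, 249.0]), (0.93, [436.0, 149.0, 475.0, 202.0]), (0.79, [425.0, 202.0, 473.0, 266.0]), (0.73, [352.0, 141.0, 388.0, 193.0])]
hook [(0.75, [363.0, 226.0, 390.0, 261.0])]
tray_ring [(0.67, [222.0, 286.0, 273.0, 322.0])]
paperweight [(0.83, [157.0, 293.0, 198.0, 320.0]), (0.72, [250.0, 378.0, 277.0, 406.0]), (0.65, [220.0, 287.0, 272.0, 322.0])]
mould [(0.81, [211.0, 238.0, 233.0, 262.0])]
cassette_a [(0.92, [231.0, 432.0, 255.0, 461.0]), (0.74, [253.0, 379.0, 276.0, 404.0])]
top [[440.8, 0.0, 323.5], [0.0, 440.8, 233.1], [0.0, 0.0, 1.0]] [[-0.003, -0.998, 0.07, 0.478], [-1.0, 0.003, 0.005, -0.113], [-0.006, -0.07, -0.998, 1.063], [0.0, 0.0, 0.0, 1.0]]
bay [(0.58, [100.0, 169.0, 247.0, 235.0])]
gate [(0.5, [343.0, 270.0, 374.0, 273.0])]
tray []
sleeve [(0.63, [467.0, 300.0, 546.0, 333.0]), (0.61, [376.0, 318.0, 441.0, 351.0]), (0.59, [373.0, 266.0, 442.0, 289.0]), (0.29, [212.0, 138.0, 243.0, 163.0])]
hook []
tray_ring []
paperweight [(0.74, [215.0, 140.0, 243.0, 163.0]), (0.63, [183.0, 241.0, 198.0, 256.0])]
mould [(0.84, [289.0, 130.0, 308.0, 150.0]), (0.57, [98.0, 169.0, 248.0, 236.0])]
cassette_a [(0.68, [140.0, 254.0, 160.0, 266.0]), (0.65, [181.0, 246.0, 199.0, 260.0]), (0.58, [342.0, 270.0, 374.0, 274.0])]
```

View pics/side0.png

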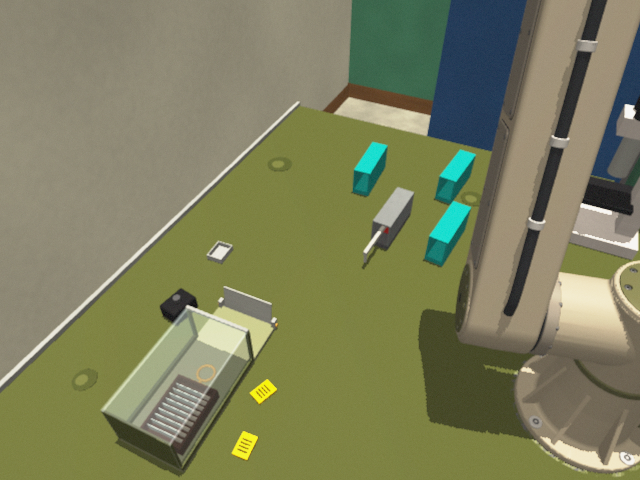

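View pics/top0.png

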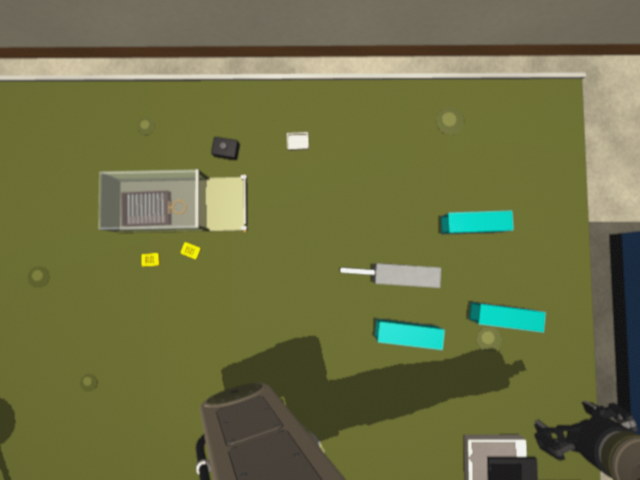

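The side picture shows the bay lower left, with its gate upright at (247,303), the ring at (205,373) and the hook shaft from (365,260) to (385,230) in the grey sleeve at (393,217). In the top picture the gate is the line at column 245, the shaft runs over columns 341–375 at row 271, and the sleeve spans columns 376–441. I'll enlarge the parts to get accurate pixels.

```bash
cat > h.py <<'E'
import numpy as np, cv2
from scipy.optimize import least_squares
def load(n): return np.load(n)
def proj(c,P):
    P=np.atleast_2d(P); E=np.linalg.inv(c["extrinsics"]); q=P@E[:3,:3].T+E[:3,3]; p=q@c["intrinsics"].T; return p[:,:2]/p[:,2:]
def onz(c,uv,z):
    d=c["extrinsics"][:3,:3]@np.linalg.inv(c["intrinsics"])@np.r_[uv,1]; o=c["extrinsics"][:3,3]; return o+d*(z-o[2])/d[2]
def tri(cs,uvs):
    return least_squares(lambda P:np.concatenate([proj(c,P)[0]-u for c,u in zip(cs,uvs)]),[.4,0,.05]).x
def T(x,y,yaw,z,p):
    p=np.atleast_2d(p);c,s=np.cos(yaw),np.sin(yaw); return np.c_[x+c*p[:,0]-s*p[:,1],y+s*p[:,0]+c*p[:,1],z+p[:,2]]
def crop(c,x0,y0,w,h,k):
    return cv2.resize(c["img"][y0:y0+h,x0:x0+w],None,fx=k,fy=k,interpolation=cv2.INTER_CUBIC)[:,:,::-1].copy()
def grid(im,x0,y0,k,st=10):
    h,w=im.shape[:2]
    for x in range(-(-x0//st)*st,x0+w//k+1,st): cv2.putText(im,str(x),((x-x0)*k,8),0,.3,(255,255,255),1); cv2.line(im,((x-x0)*k,9),((x-x0)*k,14),(255,255,255),1)
    for y in range(-(-y0//st)*st,y0+h//k+1,st): cv2.putText(im,str(y),(0,(y-y0)*k+3),0,.3,(255,255,255),1); cv2.line(im,(20,(y-y0)*k),(26,(y-y0)*k),(255,255,255),1)
    return im
E
python3 - <<'E'
from h import *
t,s=load("top0.npz"),load("side0.npz")
a=grid(crop(t,95,160,160,75,5),95,160,5)
b=grid(crop(s,195,280,90,56,4),195,280,4); d=grid(crop(s,355,185,65,80,3),355,185,3)
b2=np.zeros((224,800,3),np.uint8); b2[:224,:360]=b; b2[:224,365:560]=d[:224,:195]
e=grid(crop(t,335,258,112,35,2),335,258,2); b2[:70,570:794]=e
cv2.imwrite("pics/c1.png",np.vstack([a,b2]))
E
```

```text
(no output)
```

View pics/c1.png

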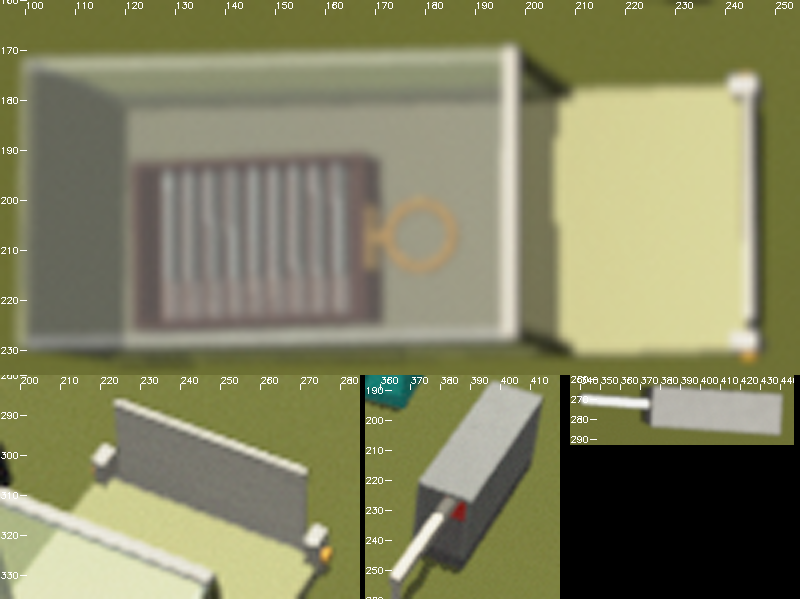

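The enlargement gives post tops at top-camera (243.6,176.6) and (243.6,228), the ring at (179.2,207), and the tray front at column 171. In the side view the gate's upper edge runs from (223.8,286.8) to (271.5,303.8). The sleeve's roof corners are clear in both views.

```bash
cat > fit.py <<'E'
from h import *
t,s=load("top0.npz"),load("side0.npz")
def fit(obs,x0,z=0):
    f=lambda q:np.concatenate([proj(c,T(*q[:3],z,p))[0]-u for c,p,u in obs])
    r=least_squares(f,x0,loss="soft_l1"); print(np.round(r.x,4),"res",np.round(r.fun.reshape(-1,2),1).tolist()); return r.x
m=.001
bay=fit([(t,[0,-.061,.026],[243.6,176.6]),(t,[0,.061,.026],[243.6,228]),(t,[.085,-.062,.104],[197.6,169.4]),(t,[.085,.062,.104],[197.6,228]),
 (s,[0,-.061,.026],[221.3,299.3]),(s,[0,.061,.026],[273.8,319.5])],[.53,.07,1.57])
rb=tri([t,s],[[179.2,207],[205.5,373]]); print("ring tri",rb, "onz",onz(t,[179.2,207],.026))
tray=fit([(t,[-.055,-.04,.024],[170.6,191.4]),(t,[-.055,.04,.024],[171.2,224.4]),(t,[.055,-.04,.024],[121.8,192.6]),(t,[.055,.04,.024],[122,225.6]),(t,[-.079,0,.016],[179.2,207])],[.5,.25,1.57],.010)
sl=fit([(t,[.07,-.022,.072],[375,264]),(t,[-.07,-.022,.072],[441,267]),(t,[-.07,.022,.072],[440,288]),(t,[.07,.022,.072],[375,283.5]),
 (s,[.07,.022,.072],[390,227]),(s,[.07,-.022,.072],[372.7,221]),(s,[-.07,.022,.072],[414.3,192.7])],[.4,-.3,1.57])
# hook: centre line of shaft top z=12+37=49mm
for uv in([340,270],[375,272.5]): print("shaft",onz(t,uv,.049))
print("shaft end tri",tri([t,s],[[340,270],[365,252.7]]))
# gate angle: edge mid
g=[tri([t,s],[[244.6,180],[223.8,286.8]]),tri([t,s],[[245,226],[271.5,303.8]])]; print("gate edge",g)
for a in(-.2,-.1,0,.1,.2):
    x=-.055*np.sin(a);z=.0075+.055*np.cos(a); print(a,[np.round(proj(c,T(*bay[:3],0,[[x,-.054,z],[x,.054,z]])),1).tolist() for c in(t,s)])
for n,uv,z in(("paperw",[225,147],.034),("mould",[298,140],.014),("cA",[190.5,251],.007),("cB",[150,260],.007)): print(n,onz(t,uv,z))
E
python3 fit.py
```

```text
[0.6243 0.082  1.5846] res [[-0.1, 0.6], [0.1, 0.2], [0.8, 1.0], [0.6, -1.6], [-0.7, 0.4], [-0.3, 0.5]]
ring tri [0.61468871 0.23498695 0.02653063] onz [0.61425975 0.23492017 0.026     ]
[0.6104 0.311  1.6035] res [[-1.7, -0.7], [-1.9, -0.0], [0.6, -0.3], [0.5, 0.5], [1.2, 0.5]]
[ 0.4517 -0.2959  1.5047] res [[2.1, -0.1], [-1.4, 0.9], [-1.3, -0.4], [1.0, 0.1], [0.5, 0.0], [-0.2, -0.4], [-0.8, 0.3]]
shaft [ 0.46459067 -0.1450451   0.049     ]
shaft [ 0.45867645 -0.22515798  0.049     ]
shaft end tri [ 0.4635731  -0.14536162  0.05041687]
gate edge [array([0.67432605, 0.07482099, 0.06236651]), array([0.56774109, 0.07235512, 0.06349611])]
-0.2 [[[235.9, 177.2], [236.0, 224.0]], [[218.0, 293.3], [266.3, 311.6]]]
-0.1 [[[238.2, 177.1], [238.3, 223.9]], [[219.5, 291.1], [267.6, 309.3]]]
0 [[[240.6, 177.0], [240.7, 223.8]], [[221.0, 289.1], [269.0, 307.1]]]
0.1 [[[243.0, 177.0], [243.1, 223.8]], [[222.6, 287.3], [270.4, 305.2]]]
0.2 [[[245.4, 177.1], [245.6, 223.8]], [[224.1, 285.6], [271.8, 303.4]]]
paperw [0.75636848 0.12613419 0.034     ]
mould [ 0.77827476 -0.04608345  0.014     ]
cA [0.51039402 0.21196473 0.007     ]
cB [0.48910599 0.30880222 0.007     ]
```

The fits agree to about 1–2 px. The gate hinge is at (0.624, 0.082), bay yaw 1.585, and the gate leans about 0.15. The ring is at (0.614, 0.235, 0.026), which matches its required height. The hook shaft has yaw of about 1.50. First I'll shut the fingers, turn the tool and go over the space inside the gate.

>>> {"api": "servo_tool", "payload": {"deltas": [{"dx": 20, "dy": 31, "dz": -4, "rz": 0.054, "fingers": 1}, {"dx": 20, "dy": 31, "dz": -4, "rz": 0.054, "fingers": 1}, {"dx": 20, "dy": 31, "dz": -4, "rz": 0.054, "fingers": 1}, {"dx": 20, "dy": 31, "dz": -4, "rz": 0.054, "fingers": 1}, {"dx": 20, "dy": 31, "dz": -4, "rz": 0.054, "fingers": 1}, {"dx": 20, "dy": 31, "dz": -4, "rz": 0.054, "fingers": 1}, {"dx": 20, "dy": 31, "dz": -4, "rz": 0.054, "fingers": 1}], "newtons": 40}}

```text
invalid input at $.deltas[0]: expected keys dx, dy, dz, rx, ry, rz, fingers
```

>>> {"api": "servo_tool", "payload": {"deltas": [{"dx": 20, "dy": 31, "dz": -4, "rz": 0.054, "fingers": 1}, {"dx": 20, "dy": 31, "dz": -4, "rz": 0.054, "fingers": 1}, {"dx": 20, "dy": 31, "dz": -4, "rz": 0.054, "fingers": 1}, {"dx": 20, "dy": 31, "dz": -4, "rz": 0.054, "fingers": 1}, {"dx": 20, "dy": 31, "dz": -4, "rz": 0.054, "fingers": 1}, {"dx": 20, "dy": 31, "dz": -4, "rz": 0.054, "fingers": 1}, {"dx": 20, "dy": 31, "dz": -4, "rz": 0.054, "fingers": 1}]}}

```text
invalid input at $.deltas[0]: expected keys dx, dy, dz, rx, ry, rz, fingers
```

>>> {"api": "servo_tool", "payload": {"deltas": [{"dx": 20, "dy": 31, "dz": -4, "rx": 0, "ry": 0, "rz": 0.054, "fingers": 1}, {"dx": 20, "dy": 31, "dz": -4, "rx": 0, "ry": 0, "rz": 0.054, "fingers": 1}, {"dx": 20, "dy": 31, "dz": -4, "rx": 0, "ry": 0, "rz": 0.054, "fingers": 1}, {"dx": 20, "dy": 31, "dz": -4, "rx": 0, "ry": 0, "rz": 0.054, "fingers": 1}, {"dx": 20, "dy": 31, "dz": -4, "rx": 0, "ry": 0, "rz": 0.054, "fingers": 1}, {"dx": 20, "dy": 31, "dz": -4, "rx": 0, "ry": 0, "rz": 0.054, "fingers": 1}, {"dx": 20, "dy": 31, "dz": -4, "rx": 0, "ry": 0, "rz": 0.054, "fingers": 1}], "newtons": 40}}

```text
clock: 1.7
tcp_pos: [0.3457, -0.3189, 0.2759]
orientation: [0.0, 0.931, 0.364, 0.0]
wrist_force: [0.2, -0.7, -0.4]
finger_gap: 0.0
```

>>> {"api": "servo_tool", "payload": {"deltas": [{"dx": 20, "dy": 31, "dz": -4, "rx": 0, "ry": 0, "rz": 0.054, "fingers": 1}, {"dx": 20, "dy": 31, "dz": -4, "rx": 0, "ry": 0, "rz": 0.054, "fingers": 1}, {"dx": 20, "dy": 31, "dz": -4, "rx": 0, "ry": 0, "rz": 0.054, "fingers": 1}, {"dx": 20, "dy": 31, "dz": -4, "rx": 0, "ry": 0, "rz": 0.054, "fingers": 1}, {"dx": 20, "dy": 31, "dz": -4, "rx": 0, "ry": 0, "rz": 0.054, "fingers": 1}, {"dx": 20, "dy": 31, "dz": -4, "rx": 0, "ry": 0, "rz": 0.054, "fingers": 1}, {"dx": 20, "dy": 31, "dz": -4, "rx": 0, "ry": 0, "rz": 0.054, "fingers": 1}]}}

```text
clock: 2.4
tcp_pos: [0.4858, -0.1018, 0.248]
orientation: [0.0, 0.846, 0.532, 0.0]
wrist_force: [-0.0, -1.0, 0.4]
finger_gap: -0.0001
```

>>> {"api": "servo_tool", "payload": {"deltas": [{"dx": 20, "dy": 31, "dz": -4, "rx": 0, "ry": 0, "rz": 0.054, "fingers": 1}, {"dx": 20, "dy": 31, "dz": -4, "rx": 0, "ry": 0, "rz": 0.054, "fingers": 1}, {"dx": 20, "dy": 31, "dz": -4, "rx": 0, "ry": 0, "rz": 0.054, "fingers": 1}, {"dx": 20, "dy": 31, "dz": -4, "rx": 0, "ry": 0, "rz": 0.054, "fingers": 1}, {"dx": 20, "dy": 32, "dz": -4, "rx": 0, "ry": 0, "rz": 0.054, "fingers": 1}, {"dx": 19, "dy": 32, "dz": -4, "rx": 0, "ry": 0, "rz": 0.054, "fingers": 1}, {"dx": 19, "dy": 32, "dz": -4, "rx": 0, "ry": 0, "rz": 0.054, "fingers": 1}, {"dx": 0, "dy": 0, "dz": 0, "rx": 0, "ry": 0, "rz": 0, "fingers": 1}]}}

```text
clock: 3.2
tcp_pos: [0.6245, 0.1205, 0.2187]
orientation: [-0.0, 0.73, 0.683, 0.001]
wrist_force: [0.1, 0.7, 0.0]
finger_gap: -0.0001
```

>>> {"api": "servo_tool", "payload": {"deltas": [{"dx": 0, "dy": 0, "dz": -35, "rx": 0, "ry": 0, "rz": 0, "fingers": 1}, {"dx": 0, "dy": 0, "dz": -35, "rx": 0, "ry": 0, "rz": 0, "fingers": 1}, {"dx": 0, "dy": 0, "dz": -35, "rx": 0, "ry": 0, "rz": 0, "fingers": 1}, {"dx": 0, "dy": 0, "dz": 0, "rx": 0, "ry": 0, "rz": 0, "fingers": 1}]}}

```text
clock: 3.6
tcp_pos: [0.6192, 0.1159, 0.1099]
orientation: [-0.003, 0.732, 0.681, -0.004]
wrist_force: [-0.5, -0.7, 0.6]
finger_gap: -0.0001
```

>>> {"api": "servo_tool", "payload": {"deltas": [{"dx": 0, "dy": -10, "dz": 0, "rx": 0, "ry": 0, "rz": 0, "fingers": 1}, {"dx": 0, "dy": -10, "dz": 0, "rx": 0, "ry": 0, "rz": 0, "fingers": 1}, {"dx": 0, "dy": -10, "dz": 0, "rx": 0, "ry": 0, "rz": 0, "fingers": 1}, {"dx": 0, "dy": -10, "dz": 0, "rx": 0, "ry": 0, "rz": 0, "fingers": 1}, {"dx": 0, "dy": -10, "dz": 0, "rx": 0, "ry": 0, "rz": 0, "fingers": 1}, {"dx": 0, "dy": -10, "dz": 0, "rx": 0, "ry": 0, "rz": 0, "fingers": 1}, {"dx": 0, "dy": -10, "dz": 0, "rx": 0, "ry": 0, "rz": 0, "fingers": 1}]}}

```text
clock: 4.3
tcp_pos: [0.6232, 0.0458, 0.1151]
orientation: [0.0, 0.732, 0.681, 0.0]
wrist_force: [0.2, 0.3, 0.3]
finger_gap: 0.0001
```

>>> {"api": "servo_tool", "payload": {"deltas": [{"dx": 0, "dy": -10, "dz": 0, "rx": 0, "ry": 0, "rz": 0, "fingers": 1}, {"dx": 0, "dy": -10, "dz": 0, "rx": 0, "ry": 0, "rz": 0, "fingers": 1}, {"dx": 0, "dy": 0, "dz": 35, "rx": 0, "ry": 0, "rz": 0, "fingers": 0}, {"dx": -15, "dy": -20, "dz": 30, "rx": 0, "ry": 0, "rz": 0, "fingers": -1}, {"dx": -25, "dy": -30, "dz": 20, "rx": 0, "ry": 0, "rz": 0, "fingers": -1}, {"dx": -30, "dy": -35, "dz": 0, "rx": 0, "ry": 0, "rz": 0, "fingers": -1}, {"dx": -30, "dy": -35, "dz": 0, "rx": 0, "ry": 0, "rz": 0, "fingers": -1}, {"dx": 0, "dy": 0, "dz": 0, "rx": 0, "ry": 0, "rz": 0, "fingers": -1}]}}

```text
clock: 5.1
tcp_pos: [0.5198, -0.0964, 0.2001]
orientation: [-0.0, 0.734, 0.679, -0.001]
wrist_force: [0.4, 0.4, -0.5]
finger_gap: 0.0847
```

```bash
cat > look.py <<'E'
import sys; from workcell import *; from h import *
n,k=sys.argv[1],sys.argv[2]; c=read_camera(n); np.savez(f"{n}{k}.npz",**c); cv2.imwrite(f"pics/{n}{k}.png",c["img"][:,:,::-1])
E
python3 look.py side 1; python3 look.py top 1
python3 - <<'E'
from h import *
t,s=load("top1.npz"),load("side1.npz")
a=grid(crop(s,195,280,90,56,6)[:336],195,280,6); b=grid(crop(s,355,180,60,84,4),355,180,4); d=grid(crop(t,200,150,200,125,4)[:264+0],200,150,4)
o=np.zeros((600,800,3),np.uint8); o[:336,:540]=a; o[:336,545:785]=b; o[336:600,:800]=d[:264]; cv2.imwrite("pics/c2.png",o)
E
```

```text
(no output)
```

View pics/c2.png

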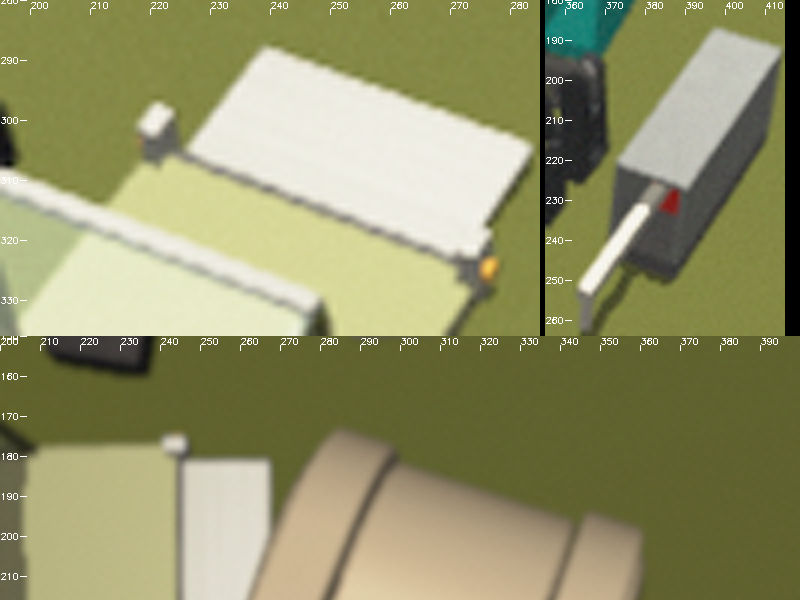

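The crop shows the gate flat: its white plate lies in front of the floor, from (225,305) to (282,305), with its free edge at top column 268. The hook hasn't moved. Next I'll grasp the shaft.

>>> {"api": "servo_tool", "payload": {"deltas": [{"dx": -20, "dy": -31, "dz": 0, "rx": 0, "ry": 0, "rz": 0, "fingers": -1}, {"dx": -20, "dy": -31, "dz": -10, "rx": 0, "ry": 0, "rz": 0, "fingers": -1}, {"dx": -19, "dy": -32, "dz": -15, "rx": 0, "ry": 0, "rz": 0.006, "fingers": -1}, {"dx": 0, "dy": 0, "dz": -25, "rx": 0, "ry": 0, "rz": 0, "fingers": -1}, {"dx": 0, "dy": 0, "dz": -25, "rx": 0, "ry": 0, "rz": 0, "fingers": -1}, {"dx": 0, "dy": 0, "dz": -18, "rx": 0, "ry": 0, "rz": 0, "fingers": -1}, {"dx": 0, "dy": 0, "dz": -9, "rx": 0, "ry": 0, "rz": 0, "fingers": -1}, {"dx": 0, "dy": 0, "dz": 0, "rx": 0, "ry": 0, "rz": 0, "fingers": -1}]}}

```text
clock: 6.0
tcp_pos: [0.4641, -0.1863, 0.0967]
orientation: [-0.001, 0.73, 0.684, -0.0]
wrist_force: [-0.3, 0.9, 0.3]
finger_gap: 0.0856
```

>>> {"api": "servo_tool", "payload": {"deltas": [{"dx": 0, "dy": 0, "dz": 0, "rx": 0, "ry": 0, "rz": 0, "fingers": 0.5}, {"dx": 0, "dy": 0, "dz": 0, "rx": 0, "ry": 0, "rz": 0, "fingers": 0.7}, {"dx": 0, "dy": 0, "dz": 0, "rx": 0, "ry": 0, "rz": 0, "fingers": 0.8}, {"dx": 0, "dy": 0, "dz": 0, "rx": 0, "ry": 0, "rz": 0, "fingers": 1}, {"dx": 0, "dy": 0, "dz": 0, "rx": 0, "ry": 0, "rz": 0, "fingers": 1}, {"dx": 0, "dy": 0, "dz": 0, "rx": 0, "ry": 0, "rz": 0, "fingers": 1}, {"dx": 0, "dy": 0, "dz": 0, "rx": 0, "ry": 0, "rz": 0, "fingers": 1}], "newtons": 80}}

```text
clock: 6.7
tcp_pos: [0.4642, -0.1872, 0.0981]
orientation: [0.0, 0.73, 0.683, 0.0]
wrist_force: [-0.6, 0.3, 2.7]
finger_gap: 0.006
```

>>> {"api": "servo_tool", "payload": {"deltas": [{"dx": 0, "dy": 0, "dz": 4, "rx": 0, "ry": 0, "rz": 0, "fingers": 1}, {"dx": 0, "dy": 0, "dz": 0, "rx": 0, "ry": 0, "rz": 0, "fingers": 1}, {"dx": 1, "dy": 15, "dz": 0, "rx": 0, "ry": 0, "rz": 0, "fingers": 1}, {"dx": 1, "dy": 15, "dz": 0, "rx": 0, "ry": 0, "rz": 0, "fingers": 1}, {"dx": 0, "dy": 0, "dz": 0, "rx": 0, "ry": 0, "rz": 0, "fingers": 1}]}}

```text
clock: 7.2
tcp_pos: [0.4653, -0.1546, 0.1014]
orientation: [-0.001, 0.729, 0.684, 0.0]
wrist_force: [-0.3, -0.6, -2.1]
finger_gap: 0.0059
```

```bash
python3 look.py side 2;  python3 - <<'E'
from h import *
s=load("side2.npz")
b=grid(crop(s,290,170,130,120,5),290,170,5);cv2.imwrite("pics/c3.png",b)
E
```

```text
(no output)
```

View pics/c3.png

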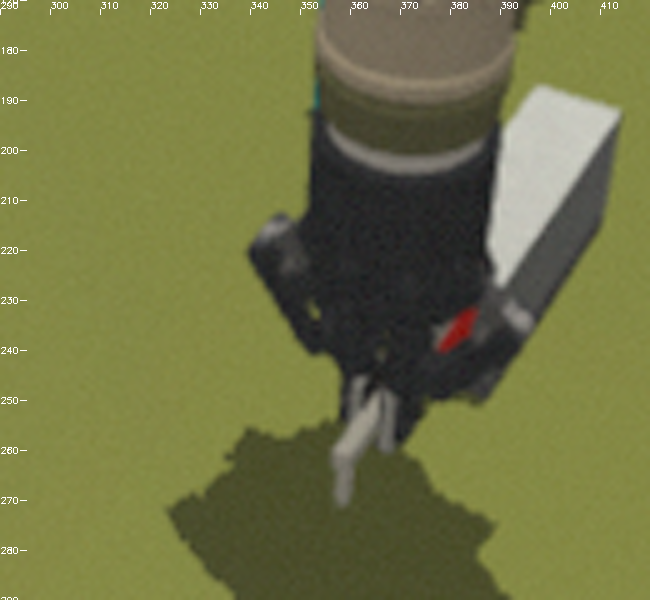

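The side crop shows the shaft in the pads, with the prong at (358,270) and the red handle coming out at (380,235). The wrist carries about 2 N, which is the hook's weight. I'll draw it the rest of the way.

>>> {"api": "servo_tool", "payload": {"deltas": [{"dx": 1, "dy": 18, "dz": 0, "rx": 0, "ry": 0, "rz": 0, "fingers": 1}, {"dx": 2, "dy": 18, "dz": 0, "rx": 0, "ry": 0, "rz": 0, "fingers": 1}, {"dx": 1, "dy": 18, "dz": 0, "rx": 0, "ry": 0, "rz": 0, "fingers": 1}, {"dx": 1, "dy": 18, "dz": 0, "rx": 0, "ry": 0, "rz": 0, "fingers": 1}, {"dx": 1, "dy": 18, "dz": 0, "rx": 0, "ry": 0, "rz": 0, "fingers": 1}, {"dx": 1, "dy": 18, "dz": 0, "rx": 0, "ry": 0, "rz": 0, "fingers": 1}, {"dx": 1, "dy": 18, "dz": 0, "rx": 0, "ry": 0, "rz": 0, "fingers": 1}, {"dx": 1, "dy": 18, "dz": 0, "rx": 0, "ry": 0, "rz": 0, "fingers": 1}]}}

```text
clock: 8.05
tcp_pos: [0.4752, -0.0123, 0.1019]
orientation: [0.0, 0.73, 0.683, 0.0]
wrist_force: [-0.9, -0.5, -2.4]
finger_gap: 0.0062
```

>>> {"api": "servo_tool", "payload": {"deltas": [{"dx": 0, "dy": 5, "dz": 0, "rx": 0, "ry": 0, "rz": 0, "fingers": 1}, {"dx": 0, "dy": 0, "dz": 0, "rx": 0, "ry": 0, "rz": 0, "fingers": 1}]}}

```text
clock: 8.25
tcp_pos: [0.4751, -0.0076, 0.1019]
orientation: [0.0, 0.729, 0.684, -0.0]
wrist_force: [1.0, -0.0, -2.6]
finger_gap: 0.0062
```

```bash
python3 look.py side 3;  python3 look.py top 3
python3 - <<'E'
from h import *
s=load("side3.npz");t=load("top3.npz")
b=grid(crop(s,280,190,130,150,4),280,190,4)[:600];d=grid(crop(t,290,235,65,100,4),290,235,4)
o=np.zeros((600,800,3),np.uint8);o[:,:520]=b;o[:400,530:790]=d;cv2.imwrite("pics/c4.png",o)
E
```

```text
(no output)
```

View pics/c4.png

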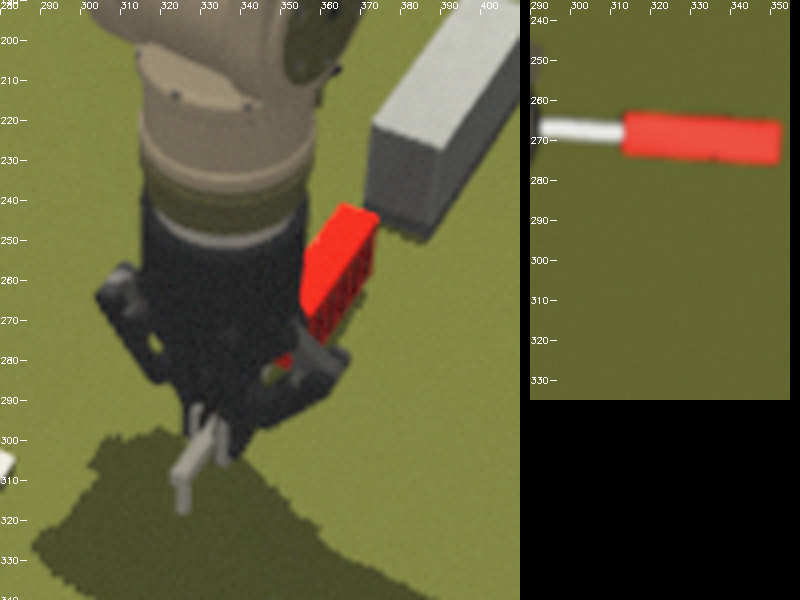

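The hook is free of the sleeve: handle top at top columns 313–352, prong at side (324,318). I'll set it down.

>>> {"api": "servo_tool", "payload": {"deltas": [{"dx": 0, "dy": 0, "dz": -6, "rx": 0, "ry": 0, "rz": 0, "fingers": 1}, {"dx": 0, "dy": 0, "dz": -5, "rx": 0, "ry": 0, "rz": 0, "fingers": 1}, {"dx": 0, "dy": 0, "dz": -2, "rx": 0, "ry": 0, "rz": 0, "fingers": 1}, {"dx": 0, "dy": 0, "dz": -1.5, "rx": 0, "ry": 0, "rz": 0, "fingers": 1}, {"dx": 0, "dy": 0, "dz": 0, "rx": 0, "ry": 0, "rz": 0, "fingers": 1}, {"dx": 0, "dy": 0, "dz": 0, "rx": 0, "ry": 0, "rz": 0, "fingers": 1}]}}

```text
clock: 8.95
tcp_pos: [0.4752, -0.0083, 0.0875]
orientation: [0.0, 0.73, 0.683, -0.0]
wrist_force: [-0.9, 0.7, -1.9]
finger_gap: 0.006
```

>>> {"api": "servo_tool", "payload": {"deltas": [{"dx": 0, "dy": 0, "dz": -1, "rx": 0, "ry": 0, "rz": 0, "fingers": 1}, {"dx": 0, "dy": 0, "dz": -0.5, "rx": 0, "ry": 0, "rz": 0, "fingers": 1}, {"dx": 0, "dy": 0, "dz": 0, "rx": 0, "ry": 0, "rz": 0, "fingers": 1}, {"dx": 0, "dy": 0, "dz": 0, "rx": 0, "ry": 0, "rz": 0, "fingers": 1}]}}

```text
clock: 9.35
tcp_pos: [0.4754, -0.0081, 0.0862]
orientation: [0.0, 0.73, 0.683, 0.0]
wrist_force: [-0.1, 1.0, 1.7]
finger_gap: 0.006
```

Contact: the force went from −1.9 to +1.7 N. I'll release, rise and look.

>>> {"api": "servo_tool", "payload": {"deltas": [{"dx": 0, "dy": 0, "dz": 0, "rx": 0, "ry": 0, "rz": 0, "fingers": 0.6}, {"dx": 0, "dy": 0, "dz": 0, "rx": 0, "ry": 0, "rz": 0, "fingers": 0}, {"dx": 0, "dy": 0, "dz": 0, "rx": 0, "ry": 0, "rz": 0, "fingers": -1}, {"dx": 0, "dy": 0, "dz": 0, "rx": 0, "ry": 0, "rz": 0, "fingers": -1}, {"dx": 0, "dy": 0, "dz": 25, "rx": 0, "ry": 0, "rz": 0, "fingers": -1}, {"dx": 0, "dy": 0, "dz": 30, "rx": 0, "ry": 0, "rz": 0, "fingers": -1}, {"dx": 0, "dy": 0, "dz": 0, "rx": 0, "ry": 0, "rz": 0, "fingers": -1}]}}

```text
clock: 10.05
tcp_pos: [0.4775, -0.0086, 0.1443]
orientation: [0.003, 0.73, 0.683, 0.002]
wrist_force: [-0.4, -0.9, 0.6]
finger_gap: 0.0853
```

```bash
python3 look.py side 4;  python3 look.py top 4
python3 - <<'E'
from h import *
t=load("top4.npz"); s=load("side4.npz")
for n,c in(("t",t),("s",s)):
    im=c["img"].astype(int); m=((im[...,0]>140)&(im[...,1]<90)&(im[...,2]<90)).astype(np.uint8)
    k=max(cv2.findContours(m,0,1)[0],key=cv2.contourArea); print(n,cv2.contourArea(k),cv2.boundingRect(k),cv2.minAreaRect(k))
    if n=="t":
        b=cv2.boxPoints(cv2.minAreaRect(k)); print([np.round(onz(c,p,.046),4).tolist() for p in b]); print("centre",onz(c,np.array(cv2.minAreaRect(k)[0])+0,.046))
E
```

```text
t 393.5 (313, 263, 40, 14) ((332.45428466796875, 269.1396179199219), (39.399620056152344, 11.328280448913574), 4.085616588592529)
[[0.457, -0.0817, 0.046], [0.4829, -0.0836, 0.046], [0.4762, -0.174, 0.046], [0.4503, -0.1719, 0.046]]
centre [ 0.46656792 -0.12780235  0.046     ]
s 67.5 (359, 246, 15, 9) ((366.0, 250.0), (8.0, 14.0), 90.0)
```

Handle centre is at (0.4666, −0.1278), yaw 1.50, about 90×26 mm, so it stands upright at the right height. I'll take it by the handle.

>>> {"api": "servo_tool", "payload": {"deltas": [{"dx": -2, "dy": -30, "dz": 0, "rx": 0, "ry": 0, "rz": 0, "fingers": -1}, {"dx": -2, "dy": -30, "dz": 0, "rx": 0, "ry": 0, "rz": 0, "fingers": -1}, {"dx": -2, "dy": -30, "dz": 0, "rx": 0, "ry": 0, "rz": 0, "fingers": -1}, {"dx": -2, "dy": -30, "dz": 0, "rx": 0, "ry": 0, "rz": 0, "fingers": -1}, {"dx": 0, "dy": 0, "dz": -25, "rx": 0, "ry": 0, "rz": 0, "fingers": -1}, {"dx": 0, "dy": 0, "dz": -24, "rx": 0, "ry": 0, "rz": 0, "fingers": -1}, {"dx": 0, "dy": 0, "dz": -12, "rx": 0, "ry": 0, "rz": 0, "fingers": -1}, {"dx": 0, "dy": 0, "dz": 0, "rx": 0, "ry": 0, "rz": 0, "fingers": -1}]}}

```text
clock: 10.95
tcp_pos: [0.4652, -0.1273, 0.0775]
orientation: [-0.002, 0.73, 0.683, -0.001]
wrist_force: [-0.4, -0.1, 0.8]
finger_gap: 0.0851
```

>>> {"api": "servo_tool", "payload": {"deltas": [{"dx": 0, "dy": 0, "dz": 0, "rx": 0, "ry": 0, "rz": 0, "fingers": 0}, {"dx": 0, "dy": 0, "dz": 0, "rx": 0, "ry": 0, "rz": 0, "fingers": 0.2}, {"dx": 0, "dy": 0, "dz": 0, "rx": 0, "ry": 0, "rz": 0, "fingers": 0.4}, {"dx": 0, "dy": 0, "dz": 0, "rx": 0, "ry": 0, "rz": 0, "fingers": 1}, {"dx": 0, "dy": 0, "dz": 0, "rx": 0, "ry": 0, "rz": 0, "fingers": 1}, {"dx": 0, "dy": 0, "dz": 0, "rx": 0, "ry": 0, "rz": 0, "fingers": 1}], "newtons": 80}}

```text
clock: 11.55
tcp_pos: [0.4678, -0.1284, 0.0808]
orientation: [0.001, 0.73, 0.683, 0.0]
wrist_force: [0.4, 0.3, 6.4]
finger_gap: 0.0231
```

>>> {"api": "servo_tool", "payload": {"deltas": [{"dx": 0, "dy": 0, "dz": 30, "rx": 0, "ry": 0, "rz": 0, "fingers": 1}, {"dx": 0, "dy": 0, "dz": 30, "rx": 0, "ry": 0, "rz": 0, "fingers": 1}, {"dx": 0, "dy": 0, "dz": 0, "rx": 0, "ry": 0, "rz": 0, "fingers": 1}]}}

```text
clock: 11.85
tcp_pos: [0.4692, -0.1291, 0.1432]
orientation: [0.003, 0.73, 0.683, 0.001]
wrist_force: [0.6, -0.6, -2.1]
finger_gap: 0.0232
```

```bash
python3 look.py side 5;  python3 look.py top 5
python3 - <<'E'
from h import *
s=load("side5.npz");t=load("top5.npz")
b=grid(crop(s,290,190,120,140,4),290,190,4)[:560];d=grid(crop(t,255,240,60,60,5),255,240,5)
o=np.zeros((600,800,3),np.uint8);o[:560,:480]=b;o[:300,490:790]=d;cv2.imwrite("pics/c5.png",o)
E
```

```text
(no output)
```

View pics/c5.png

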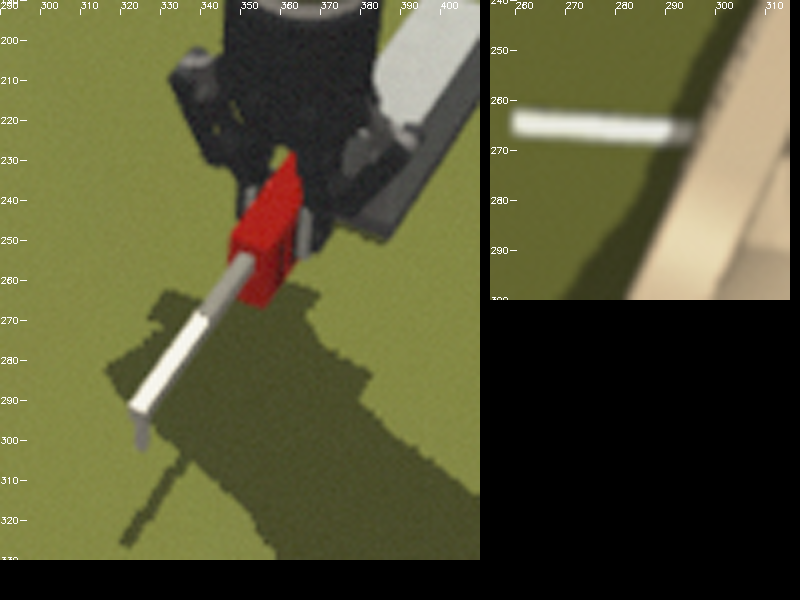

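The side crop shows the handle gripped, the shaft pointing to the bay, its end at about (325,292) and the prong tip at (325.5,302). In the top crop the shaft end is at (259.6,264.4).

Run:
```python
from h import *; from workcell import env
s=load("side5.npz");t=load("top5.npz"); st=env.get_state(); print(np.round(st["tcp_pos"],4))
e=tri([t,s],[[259.6,264.4],[325,292]]); print("end top",e, "onz",onz(t,[259.6,264.4],.098),"tip",onz(s,[325.5,301.5],.062))
q=onz(t,[285,266],.098); print(q,"yaw",np.arctan2(e[1]-q[1],e[0]-q[0]))
```

```text
[ 0.4673 -0.1283  0.14  ]
end top [0.47698162 0.03129648 0.1011753 ] onz [0.47789021 0.03213109 0.098     ] tip [0.479018   0.02213629 0.062     ]
[ 0.47425571 -0.0234249   0.098     ] yaw 1.5210231167615496
```

The tip is about (+0.0105, +0.154) from the TCP, as the geometry predicts. I'll align the hook with the bay, lower it to tip height of about 43 mm (under the cover, above the ring) and move in beside it.

>>> {"api": "servo_tool", "payload": {"deltas": [{"dx": 30, "dy": 0, "dz": 0, "rx": 0, "ry": 0, "rz": 0.017, "fingers": 1}, {"dx": 30, "dy": 0, "dz": 0, "rx": 0, "ry": 0, "rz": 0.017, "fingers": 1}, {"dx": 30, "dy": 0, "dz": -5, "rx": 0, "ry": 0, "rz": 0.017, "fingers": 1}, {"dx": 30, "dy": 0, "dz": -5, "rx": 0, "ry": 0, "rz": 0.017, "fingers": 1}, {"dx": 29, "dy": 0, "dz": -8, "rx": 0, "ry": 0, "rz": 0.017, "fingers": 1}, {"dx": 0, "dy": 0, "dz": 0, "rx": 0, "ry": 0, "rz": 0, "fingers": 1}, {"dx": 0, "dy": 0, "dz": 0, "rx": 0, "ry": 0, "rz": 0, "fingers": 1}]}}

```text
clock: 12.65
tcp_pos: [0.6149, -0.1276, 0.1191]
orientation: [-0.002, 0.7, 0.714, -0.001]
wrist_force: [0.2, 0.8, -2.0]
finger_gap: 0.023
```

>>> {"api": "servo_tool", "payload": {"deltas": [{"dx": 0, "dy": 28, "dz": 0, "rx": 0, "ry": 0, "rz": 0, "fingers": 1}, {"dx": 0, "dy": 28, "dz": 0, "rx": 0, "ry": 0, "rz": 0, "fingers": 1}, {"dx": 0, "dy": 28, "dz": 0, "rx": 0, "ry": 0, "rz": 0, "fingers": 1}, {"dx": 0, "dy": 28, "dz": 0, "rx": 0, "ry": 0, "rz": 0, "fingers": 1}, {"dx": 0, "dy": 0, "dz": 0, "rx": 0, "ry": 0, "rz": 0, "fingers": 1}]}}

```text
clock: 13.15
tcp_pos: [0.6139, -0.013, 0.1213]
orientation: [-0.002, 0.699, 0.715, -0.0]
wrist_force: [-0.2, 0.3, -2.1]
finger_gap: 0.0231
```

Run:
```python
from workcell import env
import numpy as np
s=env.get_state(); print(np.round(s["tcp_pos"],4),2*np.arctan2(s["orientation"][2],s["orientation"][1]))
```

```text
[ 0.6139 -0.013   0.1213] 1.5932892393514781
```

>>> {"api": "servo_tool", "payload": {"deltas": [{"dx": 0, "dy": 23, "dz": 0, "rx": 0, "ry": 0, "rz": 0, "fingers": 1}, {"dx": 0, "dy": 23, "dz": 0, "rx": 0, "ry": 0, "rz": 0, "fingers": 1}, {"dx": 0, "dy": 23, "dz": 0, "rx": 0, "ry": 0, "rz": 0, "fingers": 1}, {"dx": 0, "dy": 23, "dz": 0, "rx": 0, "ry": 0, "rz": 0, "fingers": 1}, {"dx": 0, "dy": 0, "dz": 0, "rx": 0, "ry": 0, "rz": 0, "fingers": 1}]}}

```text
clock: 13.65
tcp_pos: [0.6146, 0.0775, 0.1215]
orientation: [-0.001, 0.699, 0.715, -0.0]
wrist_force: [-0.1, -1.2, -2.7]
finger_gap: 0.0232
```

```bash
python3 look.py side 6;  python3 look.py top 6
python3 - <<'E'
from h import *
s=load("side6.npz");t=load("top6.npz")
b=grid(crop(s,150,300,130,115,6),150,300,6)[:600,:];d=grid(crop(t,150,165,70,70,4),150,165,4)
o=np.zeros((600,800,3),np.uint8);o[:,:]=0;o[:b.shape[0],:520]=b[:,:520];o[:280,520:800]=d;cv2.imwrite("pics/c6.png",o)
E
```

```text
(no output)
```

View pics/c6.png

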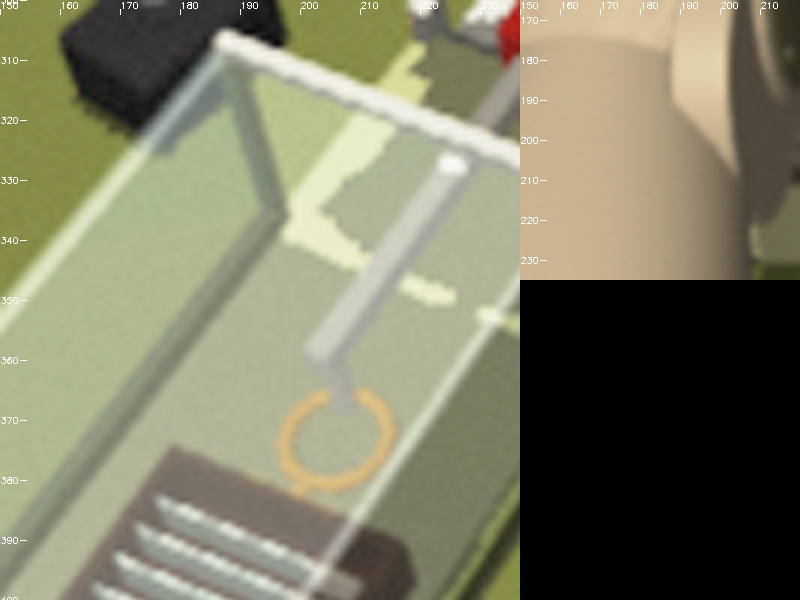

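The side crop shows the prong tip at (207.5,367.8), just above the ring's front bar, and the ring centre at (206.3,373).

Run:
```python
from h import *
s=load("side6.npz")
print("tip",onz(s,[207.5,367.6],.042),"ring",onz(s,[206.3,373],.026))
for P in([.614,.235,.026],[.614,.232,.042],[.614,.232,.016]): print(P,proj(s,P))
```

```text
tip [0.61038155 0.23131313 0.042     ] ring [0.61397867 0.23422558 0.026     ]
[0.614, 0.235, 0.026] [[206.03594535 373.34510326]]
[0.614, 0.232, 0.042] [[205.56231503 367.13335088]]
[0.614, 0.232, 0.016] [[207.90991831 374.96698434]]
```

>>> {"api": "servo_tool", "payload": {"deltas": [{"dx": 3, "dy": 3, "dz": 0, "rx": 0, "ry": 0, "rz": 0, "fingers": 1}, {"dx": 0, "dy": 0, "dz": 0, "rx": 0, "ry": 0, "rz": 0, "fingers": 1}, {"dx": 0, "dy": 0, "dz": -6, "rx": 0, "ry": 0, "rz": 0, "fingers": 1}, {"dx": 0, "dy": 0, "dz": -5, "rx": 0, "ry": 0, "rz": 0, "fingers": 1}, {"dx": 0, "dy": 0, "dz": -5, "rx": 0, "ry": 0, "rz": 0, "fingers": 1}, {"dx": 0, "dy": 0, "dz": 0, "rx": 0, "ry": 0, "rz": 0, "fingers": 1}]}}

```text
clock: 14.35
tcp_pos: [0.6183, 0.0786, 0.1046]
orientation: [-0.001, 0.7, 0.714, -0.001]
wrist_force: [0.7, 0.1, -1.1]
finger_gap: 0.023
```

>>> {"api": "servo_tool", "payload": {"deltas": [{"dx": 0, "dy": 0, "dz": -5, "rx": 0, "ry": 0, "rz": 0, "fingers": 1}, {"dx": 0, "dy": 0, "dz": -4, "rx": 0, "ry": 0, "rz": 0, "fingers": 1}, {"dx": 0, "dy": 0, "dz": 0, "rx": 0, "ry": 0, "rz": 0, "fingers": 1}]}}

```text
clock: 14.65
tcp_pos: [0.6187, 0.0788, 0.0961]
orientation: [-0.0, 0.7, 0.714, -0.0]
wrist_force: [-0.1, 0.3, -2.6]
finger_gap: 0.0228
```

```bash
python3 look.py side 7
python3 - <<'E'
from h import *
s=load("side7.npz")
cv2.imwrite("pics/c7.png",grid(crop(s,160,300,120,100,6),160,300,6))
E
```

```text
(no output)
```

View pics/c7.png

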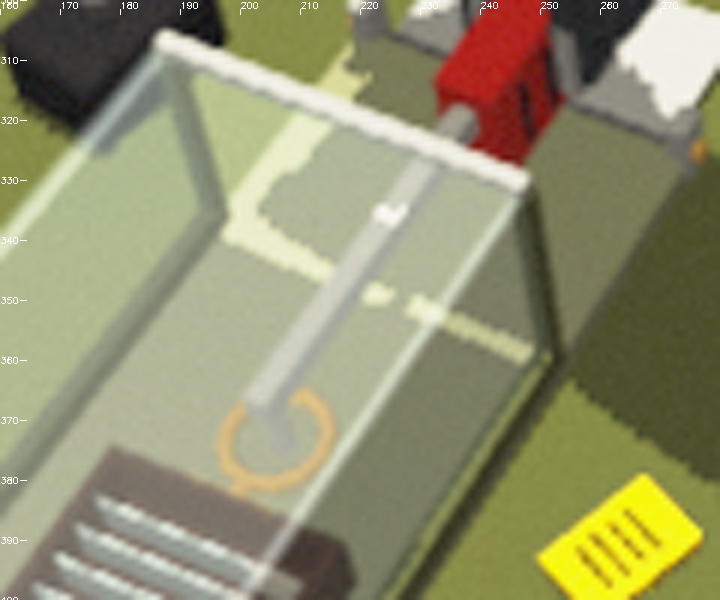

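The prong stands inside the ring: tip at (206,376) below the bar, ring around (204,373). The wrist force shows only the hook's weight. I'll start the drag slowly, drifting slightly toward the bay's centre line.

>>> {"api": "servo_tool", "payload": {"deltas": [{"dx": 0, "dy": -4, "dz": 0, "rx": 0, "ry": 0, "rz": 0, "fingers": 1}, {"dx": 0, "dy": -4, "dz": 0, "rx": 0, "ry": 0, "rz": 0, "fingers": 1}, {"dx": 0, "dy": -4, "dz": 0, "rx": 0, "ry": 0, "rz": 0, "fingers": 1}, {"dx": 0, "dy": -8, "dz": 0, "rx": 0, "ry": 0, "rz": 0, "fingers": 1}, {"dx": 0, "dy": -10, "dz": 0, "rx": 0, "ry": 0, "rz": 0, "fingers": 1}, {"dx": 0, "dy": -10, "dz": 0, "rx": 0, "ry": 0, "rz": 0, "fingers": 1}, {"dx": 1, "dy": -10, "dz": 0, "rx": 0, "ry": 0, "rz": 0, "fingers": 1}, {"dx": 1, "dy": -10, "dz": 0, "rx": 0, "ry": 0, "rz": 0, "fingers": 1}]}}

```text
clock: 15.5
tcp_pos: [0.6212, 0.0177, 0.097]
orientation: [0.0, 0.7, 0.714, 0.0]
wrist_force: [-0.1, 2.4, -1.8]
finger_gap: 0.023
```

>>> {"api": "servo_tool", "payload": {"deltas": [{"dx": 1, "dy": -10, "dz": 0, "rx": 0, "ry": 0, "rz": 0, "fingers": 1}, {"dx": 1, "dy": -10, "dz": 0, "rx": 0, "ry": 0, "rz": 0, "fingers": 1}, {"dx": 1, "dy": -10, "dz": 0, "rx": 0, "ry": 0, "rz": 0, "fingers": 1}, {"dx": 1, "dy": -10, "dz": 0, "rx": 0, "ry": 0, "rz": 0, "fingers": 1}, {"dx": 1, "dy": -10, "dz": 0, "rx": 0, "ry": 0, "rz": 0, "fingers": 1}, {"dx": 0, "dy": -10, "dz": 0, "rx": 0, "ry": 0, "rz": 0, "fingers": 1}, {"dx": 0, "dy": -10, "dz": 0, "rx": 0, "ry": 0, "rz": 0, "fingers": 1}, {"dx": 0, "dy": -10, "dz": 0, "rx": 0, "ry": 0, "rz": 0, "fingers": 1}]}}

```text
clock: 16.3
tcp_pos: [0.6261, -0.062, 0.0969]
orientation: [-0.0, 0.7, 0.714, 0.0]
wrist_force: [-1.2, 2.8, -1.3]
finger_gap: 0.0234
```

```bash
python3 look.py side 8;python3 look.py top 8
python3 - <<'E'
from h import *
s=load("side8.npz");t=load("top8.npz")
o=np.vstack([grid(crop(s,140,270,160,110,4),140,270,4),grid(crop(t,120,165,160,40,4),120,165,4)])
cv2.imwrite("pics/c8.png",o[:600])
E
```

```text
(no output)
```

View pics/c8.png

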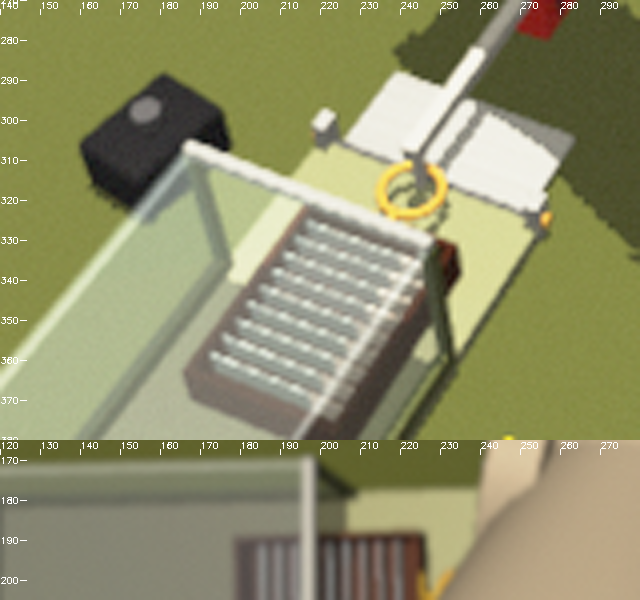

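The side crop shows the tray following: ring at (243,317), tray half out from under the cover and straight, paperweight untouched. The drag is about 2.7 N. I'll continue for another 70 mm.

>>> {"api": "servo_tool", "payload": {"deltas": [{"dx": 0, "dy": -10, "dz": 0, "rx": 0, "ry": 0, "rz": 0, "fingers": 1}, {"dx": 0, "dy": -10, "dz": 0, "rx": 0, "ry": 0, "rz": 0, "fingers": 1}, {"dx": 0, "dy": -10, "dz": 0, "rx": 0, "ry": 0, "rz": 0, "fingers": 1}, {"dx": 0, "dy": -10, "dz": 0, "rx": 0, "ry": 0, "rz": 0, "fingers": 1}, {"dx": 0, "dy": -10, "dz": 0, "rx": 0, "ry": 0, "rz": 0, "fingers": 1}, {"dx": 0, "dy": -10, "dz": 0, "rx": 0, "ry": 0, "rz": 0, "fingers": 1}, {"dx": 0, "dy": -5, "dz": 0, "rx": 0, "ry": 0, "rz": 0, "fingers": 1}, {"dx": 0, "dy": -3, "dz": 0, "rx": 0, "ry": 0, "rz": 0, "fingers": 1}]}}

```text
clock: 17.2
tcp_pos: [0.6261, -0.1299, 0.0969]
orientation: [0.0, 0.701, 0.714, 0.0]
wrist_force: [1.0, 1.5, -2.4]
finger_gap: 0.0231
```

```bash
python3 look.py side 9;python3 look.py top 9
python3 - <<'E'
from h import *
s=load("side9.npz");t=load("top9.npz")
o=np.vstack([grid(crop(s,160,260,160,100,5),160,260,5),grid(crop(t,180,170,160,20,5),180,170,5)])
cv2.imwrite("pics/c9.png",o[:600])
E
```

```text
(no output)
```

View pics/c9.png

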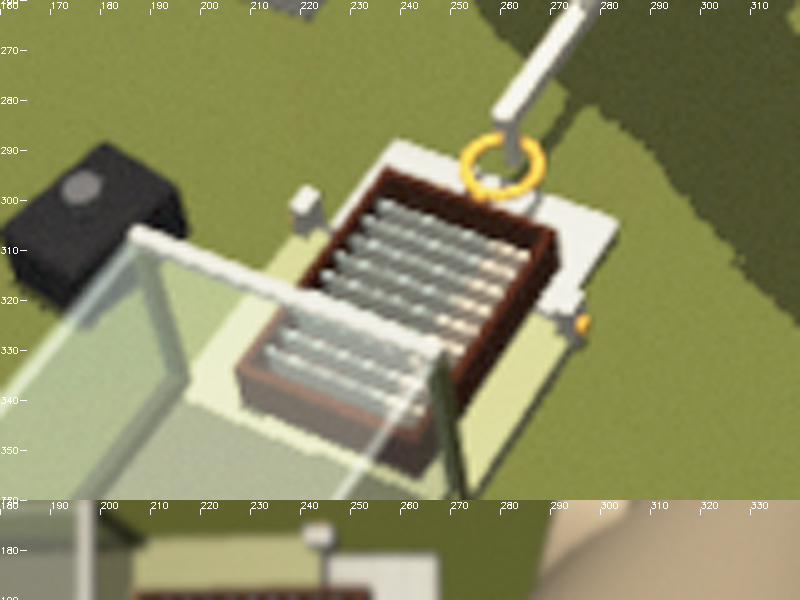

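The side crop shows the tray mostly out: ring at (260.6,293), tray top corners at (238,294), (271,306), (208,334) and (243,347). Top view columns run 207–253. I'll compute what remains.

Run:
```python
from h import *
s=load("side9.npz");t=load("top9.npz")
print("ring",onz(s,[260.6,293.2],.026))
for u in([238,294],[271,306.4],[208,334],[243,347.4]): print(onz(s,u,.034))
print("top",onz(t,[207.2,188.3],.034),onz(t,[253.5,188.3],.034)); print("gate edge top",onz(t,[267.5,185],.0095))
```

```text
ring [0.62082033 0.03307548 0.026     ]
[0.65714309 0.0601726  0.034     ]
[0.58081686 0.05918471 0.034     ]
[0.65532112 0.16764506 0.034     ]
[0.57995484 0.16468951 0.034     ]
top [0.65742854 0.16691571 0.034     ] [0.65702838 0.05750846 0.034     ]
gate edge top [0.66921992 0.02777474 0.0095    ]
```

>>> {"api": "servo_tool", "payload": {"deltas": [{"dx": 0, "dy": -4, "dz": 0, "rx": 0, "ry": 0, "rz": 0, "fingers": 1}, {"dx": 0, "dy": -4, "dz": 0, "rx": 0, "ry": 0, "rz": 0, "fingers": 1}, {"dx": 0, "dy": -3, "dz": 0, "rx": 0, "ry": 0, "rz": 0, "fingers": 1}, {"dx": 0, "dy": -2, "dz": 0, "rx": 0, "ry": 0, "rz": 0, "fingers": 1}, {"dx": 0, "dy": -1, "dz": 0, "rx": 0, "ry": 0, "rz": 0, "fingers": 1}, {"dx": 0, "dy": 0, "dz": 0, "rx": 0, "ry": 0, "rz": 0, "fingers": 1}, {"dx": 0, "dy": 4, "dz": 0, "rx": 0, "ry": 0, "rz": 0, "fingers": 1}, {"dx": 0, "dy": 3, "dz": 0, "rx": 0, "ry": 0, "rz": 0, "fingers": 1}]}}

```text
clock: 18.1
tcp_pos: [0.6263, -0.1362, 0.0971]
orientation: [0.0, 0.7, 0.714, -0.0]
wrist_force: [0.1, -1.1, -2.2]
finger_gap: 0.0231
```

>>> {"api": "servo_tool", "payload": {"deltas": [{"dx": 0, "dy": 0, "dz": 0, "rx": 0, "ry": 0, "rz": 0, "fingers": 1}, {"dx": 0, "dy": 0, "dz": 5, "rx": 0, "ry": 0, "rz": 0, "fingers": 1}, {"dx": 0, "dy": 0, "dz": 10, "rx": 0, "ry": 0, "rz": 0, "fingers": 1}, {"dx": 0, "dy": 0, "dz": 15, "rx": 0, "ry": 0, "rz": 0, "fingers": 1}, {"dx": 0, "dy": 0, "dz": 20, "rx": 0, "ry": 0, "rz": 0, "fingers": 1}, {"dx": 0, "dy": 0, "dz": 0, "rx": 0, "ry": 0, "rz": 0, "fingers": 1}]}}

```text
clock: 18.7
tcp_pos: [0.6282, -0.137, 0.1509]
orientation: [0.003, 0.7, 0.714, 0.001]
wrist_force: [0.4, -0.4, -1.2]
finger_gap: 0.0232
```

>>> {"api": "servo_tool", "payload": {"deltas": [{"dx": -8, "dy": -20, "dz": 0, "rx": 0, "ry": 0, "rz": 0, "fingers": 1}, {"dx": -10, "dy": -22, "dz": 0, "rx": 0, "ry": 0, "rz": 0, "fingers": 1}, {"dx": -8, "dy": -21, "dz": 0, "rx": 0, "ry": 0, "rz": 0, "fingers": 1}, {"dx": 0, "dy": 0, "dz": -20, "rx": 0, "ry": 0, "rz": 0, "fingers": 1}, {"dx": 0, "dy": 0, "dz": -20, "rx": 0, "ry": 0, "rz": 0, "fingers": 1}, {"dx": 0, "dy": 0, "dz": -15, "rx": 0, "ry": 0, "rz": 0, "fingers": 1}, {"dx": 0, "dy": 0, "dz": -7, "rx": 0, "ry": 0, "rz": 0, "fingers": 1}, {"dx": 0, "dy": 0, "dz": 0, "rx": 0, "ry": 0, "rz": 0, "fingers": 1}]}}

```text
clock: 19.5
tcp_pos: [0.5993, -0.1989, 0.0835]
orientation: [-0.001, 0.7, 0.714, -0.0]
wrist_force: [-0.3, -0.4, -2.3]
finger_gap: 0.0237
```

>>> {"api": "servo_tool", "payload": {"deltas": [{"dx": 0, "dy": 0, "dz": -1, "rx": 0, "ry": 0, "rz": 0, "fingers": 1}, {"dx": 0, "dy": 0, "dz": -1, "rx": 0, "ry": 0, "rz": 0, "fingers": 1}, {"dx": 0, "dy": 0, "dz": 0, "rx": 0, "ry": 0, "rz": 0, "fingers": 1}, {"dx": 0, "dy": 0, "dz": 0, "rx": 0, "ry": 0, "rz": 0, "fingers": 1}]}}

```text
clock: 19.9
tcp_pos: [0.6005, -0.1993, 0.0835]
orientation: [0.001, 0.7, 0.714, 0.0]
wrist_force: [0.6, 0.1, -2.1]
finger_gap: 0.0233
```

Still hanging (−2.1 N), so it goes lower in small steps.

>>> {"api": "servo_tool", "payload": {"deltas": [{"dx": 0, "dy": 0, "dz": -1, "rx": 0, "ry": 0, "rz": 0, "fingers": 1}, {"dx": 0, "dy": 0, "dz": -1, "rx": 0, "ry": 0, "rz": 0, "fingers": 1}, {"dx": 0, "dy": 0, "dz": 0, "rx": 0, "ry": 0, "rz": 0, "fingers": 1}, {"dx": 0, "dy": 0, "dz": 0, "rx": 0, "ry": 0, "rz": 0, "fingers": 1}]}}

```text
clock: 20.3
tcp_pos: [0.6001, -0.1992, 0.0809]
orientation: [-0.0, 0.7, 0.714, 0.0]
wrist_force: [-0.8, -0.2, -1.3]
finger_gap: 0.023
```

>>> {"api": "servo_tool", "payload": {"deltas": [{"dx": 0, "dy": 0, "dz": -0.6, "rx": 0, "ry": 0, "rz": 0, "fingers": 1}, {"dx": 0, "dy": 0, "dz": 0, "rx": 0, "ry": 0, "rz": 0, "fingers": 1}, {"dx": 0, "dy": 0, "dz": 0, "rx": 0, "ry": 0, "rz": 0, "fingers": 1}]}}

```text
clock: 20.6
tcp_pos: [0.6001, -0.1992, 0.0808]
orientation: [0.0, 0.7, 0.714, 0.0]
wrist_force: [-2.7, 1.3, 5.0]
finger_gap: 0.0234
```

Touched down (+5 N). I'll open, rise and move the arm away from the view.

>>> {"api": "servo_tool", "payload": {"deltas": [{"dx": 0, "dy": 0, "dz": 0, "rx": 0, "ry": 0, "rz": 0, "fingers": 0.3}, {"dx": 0, "dy": 0, "dz": 0, "rx": 0, "ry": 0, "rz": 0, "fingers": -0.3}, {"dx": 0, "dy": 0, "dz": 0, "rx": 0, "ry": 0, "rz": 0, "fingers": -1}, {"dx": 0, "dy": 0, "dz": 0, "rx": 0, "ry": 0, "rz": 0, "fingers": -1}, {"dx": 0, "dy": 0, "dz": 15, "rx": 0, "ry": 0, "rz": 0, "fingers": -1}, {"dx": 0, "dy": 0, "dz": 35, "rx": 0, "ry": 0, "rz": 0, "fingers": -1}, {"dx": 0, "dy": 0, "dz": 45, "rx": 0, "ry": 0, "rz": 0, "fingers": -1}, {"dx": 0, "dy": 0, "dz": 35, "rx": 0, "ry": 0, "rz": 0, "fingers": -1}]}}

```text
clock: 21.4
tcp_pos: [0.6004, -0.1993, 0.2125]
orientation: [0.001, 0.7, 0.714, 0.0]
wrist_force: [1.4, -1.2, -0.0]
finger_gap: 0.0851
```

>>> {"api": "servo_tool", "payload": {"deltas": [{"dx": -30, "dy": -35, "dz": 5, "rx": 0, "ry": 0, "rz": 0, "fingers": -1}, {"dx": -30, "dy": -35, "dz": 5, "rx": 0, "ry": 0, "rz": 0, "fingers": -1}, {"dx": -30, "dy": -35, "dz": 5, "rx": 0, "ry": 0, "rz": 0, "fingers": -1}, {"dx": -30, "dy": -35, "dz": 5, "rx": 0, "ry": 0, "rz": 0, "fingers": -1}, {"dx": -30, "dy": -35, "dz": 5, "rx": 0, "ry": 0, "rz": 0, "fingers": -1}, {"dx": -30, "dy": -35, "dz": 5, "rx": 0, "ry": 0, "rz": 0, "fingers": -1}, {"dx": -30, "dy": -35, "dz": 5, "rx": 0, "ry": 0, "rz": 0, "fingers": -1}, {"dx": 0, "dy": 0, "dz": 0, "rx": 0, "ry": 0, "rz": 0, "fingers": -1}]}}

```text
clock: 22.2
tcp_pos: [0.3869, -0.4488, 0.246]
orientation: [0.001, 0.703, 0.711, -0.001]
wrist_force: [0.5, 0.1, -0.6]
finger_gap: 0.0855
```

```bash
python3 look.py side a;python3 look.py top a
python3 - <<'E'
from h import *
s=load("sidea.npz");t=load("topa.npz")
o=np.vstack([grid(crop(t,95,120,264,125,3),95,120,3),np.hstack([grid(crop(s,150,190,264,75*1,3)[:225],150,190,3)])])
b=grid(crop(s,155,215,264,130,3)[:225*0+390],155,215,3)
o=np.vstack([grid(crop(t,140,165,264,70,3),140,165,3),b]); cv2.imwrite("pics/c10.png",o[:600])
E
```

```text
(no output)
```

View pics/c10.png

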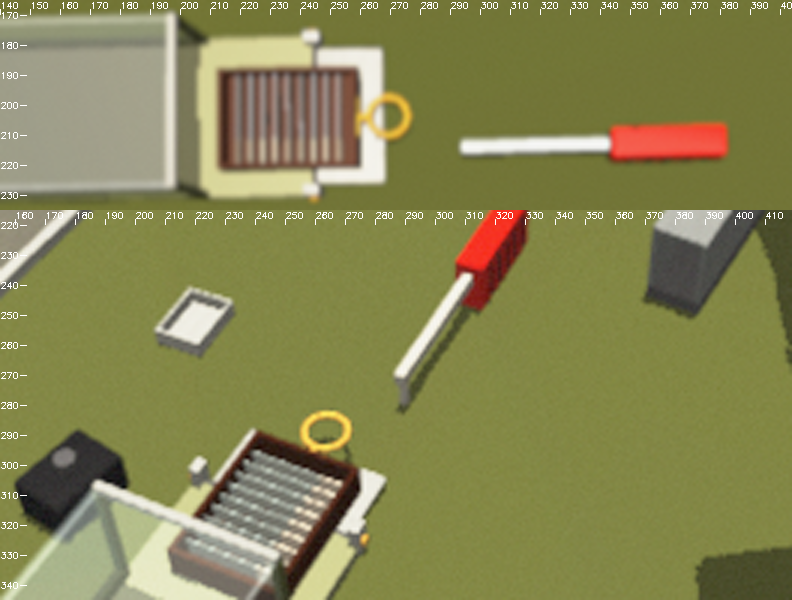

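The picture shows the tray square on the floor and gate (top columns 212.7–259.5), with the ring at (269,203). The hook stands upright on its handle at columns 293–382, well off the bay. Next I'll check the numbers and whether the other things moved.

Run:
```python
from h import *
t0,t,s0,s=[load(n+".npz") for n in("top0","topa","side0","sidea")]
print("tray back/front",onz(t,[212.7,188],.034)[1],onz(t,[259.5,188],.034)[1],"x",onz(t,[235,188],.034)[0],onz(t,[235,221],.034)[0],"cover edge .167, gate edge .027, gate x .570-.678")
def cen(c,b,f):
    x,y,w,h=b; m=f(c["img"][y:y+h,x:x+w].astype(int)); v,u=np.nonzero(m); return np.round([u.mean()+x,v.mean()+y,m.sum()],1).tolist()
dark=lambda i:i.max(2)<60; yel=lambda i:(i[...,0]>180)&(i[...,1]>170)&(i[...,2]<80); wh=lambda i:i[...,2]>110
for n,bt,f,bs in(("pw",(205,130,45,35),dark,(155,285,45,36)),("mould",(283,125,30,30),wh,(205,235,33,30)),("cA",(176,238,28,24),yel,(245,375,36,34)),("cB",(136,250,28,20),yel,(226,428,34,36))):
    print(n,cen(t0,bt,f),cen(t,bt,f),"|",cen(s0,bs,f),cen(s,bs,f))
```

```text
tray back/front 0.1539230128343562 0.04334548599603802 x 0.6579031604180671 0.5796719178690415 cover edge .167, gate edge .027, gate x .570-.678
pw [229.1, 153.7, 132.0] [229.1, 153.8, 121.0] | [177.0, 304.9, 573.0] [177.1, 304.9, 565.0]
mould [297.3, 140.3, 382.0] [297.2, 140.3, 386.0] | [219.2, 250.3, 259.0] [219.2, 250.3, 264.0]
cA [189.9, 250.1, 212.0] [189.9, 250.1, 216.0] | [263.0, 390.8, 325.0] [262.9, 390.8, 330.0]
cB [149.7, 259.3, 212.0] [149.7, 259.2, 218.0] | [244.5, 444.7, 408.0] [244.5, 444.7, 415.0]
```

```bash
python3 -c "
from workcell import job
print(job.hand_in())"
```

```text
the job is handed in; nothing more can be done
None
```

The job is done and handed in, at about 22 s of the 64 s allowed. No verdict is reported.

**What I did:**
- I swung the chrome gate down flat.
- I drew the hook out of the grey sleeve by its shaft, set it down, let go and took it again by the red handle.
- With the prong in the ring I dragged the tray out. I then unhooked and stood the hook on its handle on the cabinet top at about (0.60, −0.20), off the bay.

**Last checks, before handing in:**
- **Tray:** it lies square on the floor and the lowered gate, from y = 0.043 to 0.154. The cover edge is at 0.167 and the gate's free edge at 0.027, so it clears both by at least 13 mm. The pictures show no tilt.
- **Other things:** the paperweight, mould and both cassettes are within 0.1 px of where they started in both cameras.
- **Forces:** the highest wrist reading at the end of any move was about 6 N. I did not see the peaks within moves.

No check failed or disagreed. The camera positions are good to about 2 mm.

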